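Tuck the recipe tablet under the cookbook stand's page arm

TASK

Take the tablet out of its charging cradle and tuck it under the sprung page arm of the cookbook stand, in front of the two books held there: upright, screen to the cook's side, in the middle of the stand, flat against the front book. The books are nearly as tall as the tablet, so slide its lower end in behind the arm, let go, then press it gently home from above until it stands square on the ledge. Leave the books in place and do not disturb the mug, the pepper mill or the jar.

Things in the scene. Friction and masses are not known exactly. Their poses are not given: they have to be found in the camera images.
- stand: brown wooden cookbook stand, fixed, 250 mm wide (y), 190 deep, 155 high. Origin under its centre on the worktop; x points level out of its front to the cook (away from the robot). The slatted back leans back 30 deg and is 145 mm high; the ledge is square to it, 58 mm deep, front lip 9 mm. In its frame, up the back is (-0.5, 0, 0.866), out of the back (0.866, 0, 0.5). Two books, 28 mm together, lean flat on the back
- seat (a point): point fixed on the stand's ledge, in the middle of its width, 32 mm out from the back: where the middle of the tablet's bottom edge comes to stand when it is tucked in, flat against the front book
- page_arm (a joint): page arm: a polished steel wire loop 80 mm wide (wire 5 mm), hinged at the front of the ledge, 49 mm out from the back and 3 mm above the ledge. Sprung towards the books with about 2.5 N. In rad: 0 as it lies on the front book now, grows as the arm swings away from the book (about 0.22 with the tablet behind it, pressing with about 5 N, enough to keep it from sliding down by itself), stop at 0.9
- page_knee (a point): where the page arm presses: middle of its width, in the wire's axis, 40 mm up the slope from the ledge. From here up the loop bends away from the book, to give a way in from above
- page_lip (a point): middle of the page arm's free upper end, a cross wire, 77 mm up the slope from the ledge; with the arm on the front book the free gap between cross wire and cover is 17 mm
- front_book_mid (a point): centre of the front book, a slim green book, 12 mm thick (x), 150 mm wide (y), 152 mm high (z), loose on the ledge; its x is square to the cover and points out to the cook's side, z up along the slope
- back_book_mid (a point): centre of the back book, blue, 16 mm thick (x), 165 mm wide (y), 160 mm high (z), loose between the front book and the stand's back
- dock: white charging cradle, fixed, 110 x 130 mm foot, 90 mm high; origin under its centre, x points out of its front. Its back leans 20 deg and reaches 70 mm up the tablet; a lip in front holds the tablet's lowest 12 mm with 3 mm of play. The tablet comes out upwards along its own length
- tablet_mid (a point): centre of the tablet: a grey slab with a black screen, 165 mm high (its z, up), 118 mm wide (y), 8.5 mm thick (x, pointing out of the screen), 0.17 to 0.34 kg. It stands upright in the cradle, leaning back 20 deg, screen to the cook's side; its top edge is free. Fully home on the stand it tops the front book by 13 mm
- tablet_foot (a point): middle of the tablet's bottom edge (half-way through its thickness), 82.5 mm below the centre along its z
- mug_mid (a point): centre of a white mug, 80 mm across, 92 mm high, a bystander, loose
- mill_mid (a point): centre of a dark wooden pepper mill, 54 mm across, 158 mm high, a bystander, loose
- jar_mid (a point): centre of a glass jar with a steel cap, 72 mm across, 100 mm high, a bystander, loose
There are look-alikes about, which are no part of the job. Leave any purple or red look-alike of the part that bears tablet_mid alone.

How it is judged:
By the outcome, as a careful person would: the job done as asked, in the order asked, and still so for the second after the job is handed in, with the robot touching nothing.
It also fails if it takes over 50 s, if anything falls off the work surface, if the arm or the gripper's body presses on something with over 40 N, if the wrist force passes 120 N, or if a joint passes its speed limit or range.

ROBOT

A 6-joint arm with a two-finger parallel gripper is mounted at the origin on the work surface. World frame = base frame: x ahead of the robot, y to its left, z up, the work surface at z = 0. Lengths are in m, angles in rad, forces in N, time in s.
With the tool pointing down it reaches from about 0.375 to 0.75 m from the base axis. Payload 9 kg.
Tool frame: the origin (TCP) lies midway between the tips of the shut fingers; the grasp point (between the pads) lies env.grip_depth behind it (env.grip_depth is the distance from the TCP to the grasp point, in m); z points along the fingers, y is the line along which they close (so a half turn about z gives the same grasp; the last joint's range is limited). The gripper opens to 85 mm and grips with 20 to 120 N. Pads are 22 mm wide; open, the fingers measure 114 mm over their backs; the gripper's body (76 mm by 85 mm) begins 54 mm behind the grasp point. The pads swing forward as they close: fully open they stand 13 mm farther back than shut.
Start: joints at [0.918, 0.104, 0.097, 1.564, 0, 1.353], TCP at [0.253, 0.544, 0.231] pointing down, gripper open.
Joint ranges: [-2.99, 2.99], [-0.84, 1.86], [-1.1, 1.16], [-1.84, 2.11], [-1.51, 1.56], [-3.14, 3.14]. Speed limits (rad/s): [2.22, 2.22, 2.57, 3.14, 3.14, 3.14].

INTERFACE

Orientations are given as [roll, pitch, yaw] about the fixed x, y, z axes, in that order (R = Rz(yaw) Ry(pitch) Rx(roll)).
In Python, from bench import env gives the robot as it stands.
- The arm moves only by the tool step_arm, never from a script. Its argument "motion" is text: rows parted by semicolons, each of 5 numbers parted by spaces: the shift along the tool's x, y, z in cm, then the turn about the tool's z in rad, then the closure, from 0 (fully open) to 1 (shut). A call has 1 to 5 rows; each row shifts and turns the commanded pose from where the row before left it, along the tool's axes as they then stand; what a row does not reach is not made up. A row lasts 1/12 s, in which the tool goes at most 41.7 mm and 7.16 degrees, less where a joint would pass 70% of its speed; a pose out of reach is approached as far as the arm can. A call is refused whole if a number of a shift passes 4.17 or a number of a turn 0.125, either way. A call with a gripper value outside its range is refused whole. The fingers move at their own pace and stop on an object; "grip_force" is the grip in N (left out, the last holds). Time passes only in rows, so rows that do not move let the fingers close. It gives the time, the measured TCP pose, the force, the opening and the grip force at its end, in the units of the state.
- env.observe(): the state, without advancing time (a new reading comes with each control period).
- env.camera(name): name is "side" or "top" or "wrist"; returns (picture, depth): 384x512x3 uint8, red, green, blue; 384x512 float32, m along the optical axis (not along the pixel's ray), 0 where there is no reading.
- env.camera_model(name): a dict with "fx", "fy", "cx", "cy" (pixels), "R" (3x3) and "t" (3): a world point X has camera coordinates R X + t. Camera axes: x right, y down, z forward; pixel columns grow to the right and rows downward; lengths in m; the calibration is good to about 2 mm. A picture is of the moment at which its call begins: read the wrist's pose just before it. camera_model takes no time and is no camera call; for the wrist camera it gives the pose at the moment of the call.
- env.close_job(): hands the job in; it is judged then, once.
The state is a dict: "time_s": time; "joints": joint angles; "qvel": joint speeds; "joint_torque": joint torques, N m; "position": TCP position; "ee_rot": TCP orientation; "ft_force": force on the tool from outside, world axes, zero at the start; "torque": the same for the moment, N m; "gripper_width": finger opening in m; "gripper_force": force on a finger pad.
Only numpy, scipy, OpenCV 4.12 (cv2) and the standard library are available. Lean on these libraries where they do the work, as an engineer would, in place of code of your own. Each camera call takes 0.05 s, during which the arm holds its last target. There are 200 camera calls.

## Working session

There is one attempt and no reset: what is moved stays moved. The work goes in short steps, Python scripts to look and compute and a tool call to move; the robot and the scene stay as the last step left them, time stands still between calls to the robot, and variables do not carry over. Pictures are saved under pics/ and viewed, at most 14 in all, crops included, and the job is handed in when it is done.

Besides the shell and the picture viewer there is one more tool, called after "Emit:" as name(argument=value, ...) on one line, values as JSON. step_arm: Moves the arm, as the interface text tells. Its arguments: {"type":"object","properties":{"motion":{"type":"string"},"grip_force":{"type":"number"}},"required":["motion"]}

```bash
mkdir -p pics; ls
python3 - <<'E'
from bench import env
import cv2,numpy as np
s=env.observe();print(s,env.grip_depth)
for n in("top","side"):
    p,d=env.camera(n);np.savez(f"{n}0.npz",p=p,d=d,**env.camera_model(n));cv2.imwrite(f"pics/{n}0.png",p[:,:,::-1]);m=env.camera_model(n);print(n,-m['R'].T@m['t'],m['R'],m['fx'])
E
```

```text
pics
{'time_s': 0.0, 'joints': array([9.18299852e-01, 1.04691109e-01, 9.64638752e-02, 1.56387915e+00,
       1.98635669e-06, 1.35309108e+00]), 'qvel': array([-9.50860797e-04,  5.47521600e-04, -1.00749472e-03,  4.72718508e-04,
       -6.11920950e-05,  1.06012686e-03]), 'joint_torque': array([-1.05321342e-03, -5.56930625e+01,  5.03651154e+01,  1.72438833e-02,
       -3.00792590e-04,  5.59192500e-06]), 'position': array([0.25252411, 0.54391318, 0.23052414]), 'ee_rot': array([-3.14031395e+00, -2.84897408e-04,  2.70680125e+00]), 'ft_force': array([-0.13252221, -0.71096931,  0.82079049]), 'torque': array([ 0.04873359,  0.00814794, -0.04798352]), 'gripper_force': 0.0, 'gripper_width': 0.08517080775122272} 0.0187
top [0.48137727 0.02337633 1.69765023] [[ 0.01421334 -0.99964509  0.0225317 ]
 [-0.9935608  -0.01665285 -0.1120697 ]
 [ 0.11240514 -0.02079373 -0.99344487]] 485.4834629383733
side [ 0.65067753 -1.18042555  0.86961726] [[ 0.99951136 -0.02863842 -0.01252531]
 [-0.02633725 -0.55579432 -0.83090254]
 [ 0.01683424  0.83082641 -0.55627699]] 405.1702792223786
```

View pics/top0.png

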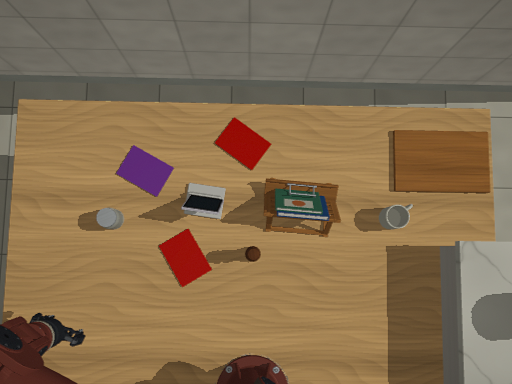

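View pics/side0.png

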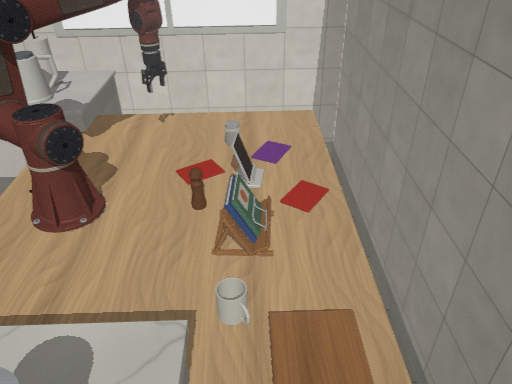

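Candidates for the tablet in the top view: the black-screened slab in the white cradle at (204,203), the purple slab at (145,170), and the red ones at (243,143) and (185,258). I choose (204,203), since it stands in the cradle and has a black screen. The stand is at (300,205), the mill at (252,254), the jar at (109,218) and the mug at (397,216).

```bash
cat > h.py <<'E'
import numpy as np,cv2
def load(n):
    z=np.load(n);d=z['d'];v,u=np.indices(d.shape)
    c=np.stack([(u-z['cx'])/z['fx']*d,(v-z['cy'])/z['fy']*d,d],-1)
    X=(c-z['t'])@z['R'];X[d<=0]=np.nan
    return z['p'],X
def plane(P,tol=.004):
    best=None;r=np.random.default_rng(0)
    for _ in range(300):
        a=P[r.choice(len(P),3,False)];n=np.cross(a[1]-a[0],a[2]-a[0])
        if np.linalg.norm(n)<1e-9: continue
        n/=np.linalg.norm(n);i=abs((P-a[0])@n)<tol
        if best is None or i.sum()>best.sum():best=i
    Q=P[best];n=np.linalg.svd(Q-Q.mean(0),full_matrices=False)[2][2];n*=np.sign(n[2]);return n,Q
E
python3 - <<'E'
from h import *
p,X=load('top0.npz')
cv2.imwrite('pics/crop0.png',cv2.resize(p[170:275,160:360,::-1],None,fx=4,fy=4,interpolation=cv2.INTER_CUBIC))
np.set_printoptions(precision=4,suppress=True)
for nm,u,v in(("tab",204,203),("jar",109,218),("mill",252,254),("mug",397,216)):print(nm,X[v,u])
I=p.astype(int)
def rep(nm,m,r):
    M=np.zeros(m.shape,bool);M[r[1]:r[3],r[0]:r[2]]=1
    Q=X[M&m&(X[...,2]>.03)];n,Q=plane(Q)
    print(nm,len(Q),'n',n,'yaw',np.arctan2(n[1],n[0]),'lean',np.degrees(np.arcsin(n[2])),'mid',Q.mean(0),Q.min(0),Q.max(0))
rep('tab',I.max(-1)<70,(180,190,228,220))
g=(I[...,1]>I[...,0]+10)&(I[...,1]>I[...,2])
rep('green',g,(262,180,340,225))
E
```

```text
tab [0.6261 0.1673 0.1121]
jar [0.5727 0.476  0.1037]
mill [0.4633 0.0082 0.162 ]
mug [ 0.6012 -0.5012  0.0033]
tab 434 n [ 0.93   -0.1255  0.3455] yaw -0.1341773502004398 lean 20.213193325836123 mid [0.6269 0.1704 0.1099] [0.5952 0.1143 0.0315] [0.6604 0.227  0.1846]
green 607 n [ 0.8643 -0.0639  0.499 ] yaw -0.07376800765066972 lean 29.931534091693393 mid [ 0.6438 -0.1392  0.1117] [ 0.598  -0.2155  0.0413] [ 0.685  -0.0646  0.1814]
```

View pics/crop0.png

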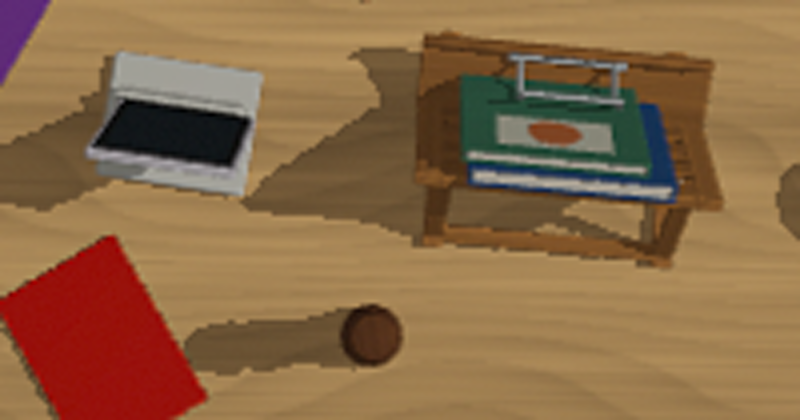

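Emit:
step_arm(motion="0 0 -0.7 0.12 0;0 0 -0.7 0.12 0;0 0 -0.7 0.12 0;0 0 -0.7 0.12 0;0 0 -0.7 0.12 0")

```text
time_s: 0.52
position: [0.2526, 0.544, 0.2662]
ee_rot: [-3.141, 0.0, 2.101]
ft_force: [-0.2, -0.6, 0.2]
gripper_width: 0.0855
gripper_force: 0.0
```

Emit:
step_arm(motion="0 0 -0.7 0.12 0;0 0 -0.7 0.12 0;0 0 -0.7 0.12 0;0 0 -0.7 0.12 0;0 0 -0.7 0.12 0")

```text
time_s: 0.93
position: [0.2527, 0.5441, 0.3012]
ee_rot: [-3.141, 0.001, 1.501]
ft_force: [-0.5, -1.1, 0.1]
gripper_width: 0.0854
gripper_force: 0.0
```

Emit:
step_arm(motion="0 0 0 0.07 0")

```text
time_s: 1.02
position: [0.2529, 0.5444, 0.3024]
ee_rot: [3.141, -0.001, 1.43]
ft_force: [1.0, 0.7, -1.5]
gripper_width: 0.0854
gripper_force: 0.0
```

```bash
cat >> h.py <<'E'
from scipy.spatial.transform import Rotation as Ro
def st(tgt=None,yaw=None):
    from bench import env
    s=env.observe();R=Ro.from_euler('xyz',s['ee_rot']).as_matrix()
    np.set_printoptions(precision=4,suppress=True)
    print('t',s['time_s'],'p',s['position'],'rpy',s['ee_rot'],'F',s['ft_force'],'w',s['gripper_width'],'gf',s['gripper_force'])
    if tgt is not None: print('cm tool',R.T@(np.array(tgt)-s['position'])*100)
    if yaw is not None: print('turn',-(yaw-s['ee_rot'][2]))
    return s,R
E
python3 - <<'E'
from h import *;from bench import env
s,R=st([.6,.17,.3],1.437);m=env.camera_model('wrist');print(R.T@((-m['R'].T@m['t'])-s['position']),m['R']@R,m['fx'])
E
```

```text
t 1.0167 p [0.2529 0.5444 0.3024] rpy [ 3.141  -0.001   1.4302] F [ 0.9789  0.7135 -1.486 ] w 0.08544586264164797 gf 0.0
cm tool [-32.2069  39.6132   0.2361]
turn -0.006779583723987459
[ 0.0715  0.0013 -0.1431] [[-0.0007  1.      0.0001]
 [-0.9592 -0.0007 -0.2826]
 [-0.2826 -0.0003  0.9592]] 320.8636898810439
```

Emit:
step_arm(motion="-2.5 3.05 0 0 0;-2.5 3.05 0 0 0;-2.5 3.05 0 0 0;-2.5 3.05 0 0 0;-2.5 3.05 0 0 0")

```text
time_s: 1.43
position: [0.3879, 0.3984, 0.301]
ee_rot: [-3.141, 0.0, 1.437]
ft_force: [0.6, 0.5, -0.1]
gripper_width: 0.0856
gripper_force: 0.0
```

Emit:
step_arm(motion="-2.5 3.05 0 0 0;-2.5 3.05 0 0 0;-2.5 3.05 0 0 0;-2.5 3.05 0 0 0;-2.5 3.05 0 0 0")

```text
time_s: 1.85
position: [0.5225, 0.254, 0.3011]
ee_rot: [-3.141, 0.0, 1.437]
ft_force: [1.1, 1.4, -0.5]
gripper_width: 0.0853
gripper_force: 0.0
```

Emit:
step_arm(motion="-2.5 3.05 0 0 0;-2.5 3.05 0 0 0;-2.2 3.05 0 0 0;0 0 0 0 0;0 0 0 0 0")

```text
time_s: 2.27
position: [0.6035, 0.1703, 0.2998]
ee_rot: [-3.139, 0.0, 1.434]
ft_force: [-0.0, 0.0, 0.6]
gripper_width: 0.0854
gripper_force: 0.0
```

Run:
```python
from h import *;from bench import env
st([.6,.17,.3],1.437)
m=env.camera_model('wrist');p,d=env.camera('wrist');np.savez('w1.npz',p=p,d=d,**m);cv2.imwrite('pics/w1.png',p[:,:,::-1])
```

```text
t 2.2667 p [0.6035 0.1703 0.2998] rpy [-3.1394  0.0003  1.4337] F [-0.0425  0.0187  0.6204] w 0.08538994055697632 gf 0.0
cm tool [-0.0783 -0.3402 -0.0149]
turn -0.003252743417585524
```

View pics/w1.png

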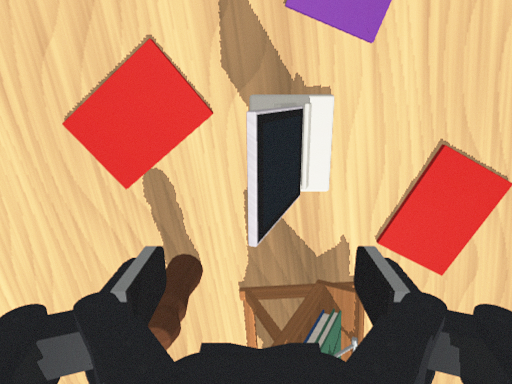

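The wrist view shows the chosen tablet in the white cradle at (280,170), with a black screen and its grey top edge running from (250,112) to (252,245). The red slabs at (138,110) and (445,210) lie well clear.

Run:
```python
from h import *
p,X=load('w1.npz');I=p.astype(int)
M=np.zeros(p.shape[:2],bool);M[100:250,240:310]=1
np.set_printoptions(precision=4,suppress=True)
Q=X[M&(I.max(-1)<60)&(X[...,2]>.02)];n,Q=plane(Q,.002)
print(len(Q),n,np.arctan2(n[1],n[0]),np.degrees(np.arcsin(n[2])),Q.min(0),Q.max(0))
T=X[M&(abs((X-Q.mean(0))@n)<.014)&(X[...,2]>.02)]
y=np.cross([0,0,1],n);y/=np.linalg.norm(y);z=np.cross(n,y)
a=(T-Q.mean(0))@np.stack([n,y,z]).T
print('n',np.percentile(a[:,0],[1,50,99]),'y',np.percentile(a[:,1],[.3,99.7]),'z',np.percentile(a[:,2],[.3,99.7]))
c=Q.mean(0)+n*(-.00425)+y*np.mean(np.percentile(a[:,1],[.3,99.7]))+z*(np.percentile(a[:,2],99.7)-.0825)
print('mid',c,'foot',c-.0825*z,'top',c+.0825*z,'axes y',y,'z',z)
```

```text
4522 [ 0.9291 -0.1261  0.3477] -0.1349474893825546 20.348483170950708 [0.5958 0.1121 0.0309] [0.6639 0.2277 0.1799]
n [-0.009  -0.0001  0.0088] y [-0.0611  0.059 ] z [-0.1047  0.0675]
mid [0.6258 0.1719 0.1056] foot [0.6543 0.1681 0.0283] top [0.5974 0.1758 0.183 ] axes y [ 0.1345  0.9909 -0.    ] z [-0.3446  0.0468  0.9376]
```

Emit:
step_arm(motion="0.2 0 3.7 0 0;0.2 0 3.7 0 0;0 0.1 3.7 0 0;0 0 2.7 0 0;0 0 1 0 0")

```text
time_s: 2.73
position: [0.6009, 0.1772, 0.1486]
ee_rot: [-3.136, 0.001, 1.439]
ft_force: [-1.2, 1.1, -0.5]
gripper_width: 0.0855
gripper_force: 0.0
```

Emit:
step_arm(motion="0 0 0 0 0.9;0 0 0 0 0.9;0 0 0 0 0.9;0 0 0 0 0.9;0 0 0 0 0.9", grip_force=20)

```text
time_s: 3.15
position: [0.6052, 0.1761, 0.1554]
ee_rot: [3.139, -0.001, 1.437]
ft_force: [0.4, 0.2, -0.5]
gripper_width: 0.0258
gripper_force: 0.0
```

Emit:
step_arm(motion="0 0 0 0 1;0 0 0 0 1;0 0 0 0 1;0 0 0 0 1;0 0 0 0 1")

```text
time_s: 3.57
position: [0.6055, 0.1759, 0.1551]
ee_rot: [3.138, -0.001, 1.437]
ft_force: [1.2, -0.7, 4.5]
gripper_width: 0.0163
gripper_force: 18.8
```

Run:
```python
from h import *;from bench import env
st()
m=env.camera_model('wrist');p,d=env.camera('wrist');np.savez('w2.npz',p=p,d=d,**m);cv2.imwrite('pics/w2.png',p[:,:,::-1])
```

```text
t 3.5667 p [0.6055 0.1759 0.1551] rpy [ 3.138  -0.0007  1.4366] F [ 1.1932 -0.7081  4.4838] w 0.016335275936756957 gf 18.806128799915314
```

View pics/w2.png

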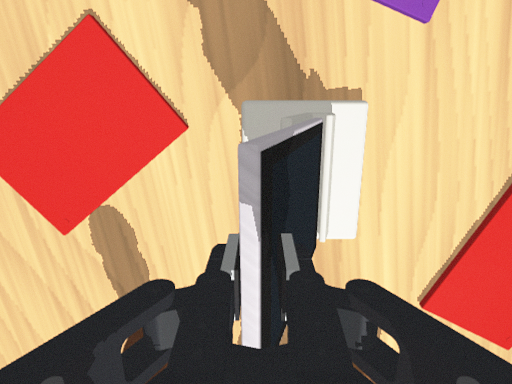

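The gripper holds the top edge at (250,270). The opening is 16 mm, so the tablet is still leaning between the pads. I'll lift it along its own length.

Emit:
step_arm(motion="0 -0.15 -0.4 0 1;0 -0.26 -0.7 0 1;0 -0.3 -0.8 0 1;0 -0.3 -0.8 0 1;0 -0.3 -0.8 0 1", grip_force=30)

```text
time_s: 4.03
position: [0.5923, 0.1774, 0.189]
ee_rot: [3.139, 0.0, 1.436]
ft_force: [6.1, -1.3, -3.1]
gripper_width: 0.0157
gripper_force: 30.9
```

Emit:
step_arm(motion="0 -0.5 -1.5 0 1;0 -0.5 -2 0 1;0 0 -3 0 1;0 0 -3 0 1;0 0 -3 0 1")

```text
time_s: 4.45
position: [0.5804, 0.179, 0.3142]
ee_rot: [-3.14, 0.0, 1.437]
ft_force: [1.9, -0.0, -4.3]
gripper_width: 0.0081
gripper_force: 34.8
```

Run:
```python
from h import *;from bench import env
st()
m=env.camera_model('side');p,d=env.camera('side');np.savez('s3.npz',p=p,d=d,**m);cv2.imwrite('pics/s3.png',cv2.resize(p[60:270,140:340,::-1],None,fx=2.8,fy=2.8))
m=env.camera_model('wrist');p,d=env.camera('wrist');np.savez('w3.npz',p=p,d=d,**m)
```

```text
t 4.45 p [0.5804 0.179  0.3142] rpy [-3.1399  0.0002  1.4368] F [ 1.8603 -0.014  -4.3179] w 0.008070646004438 gf 34.77863430976868
```

View pics/s3.png

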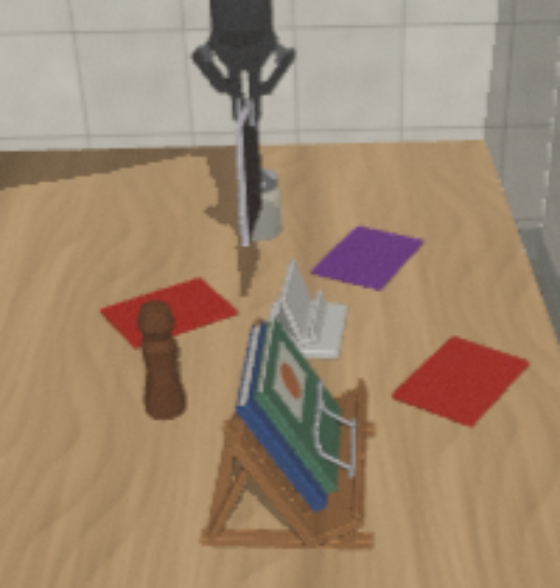

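```bash
cat > m.py <<'E'
from h import *
import sys
np.set_printoptions(precision=4,suppress=True)
def run(f,yaw=-.073):
    p,X=load(f);I=p.astype(int)
    B=(X[...,0]>.5)&(X[...,0]<.78)&(X[...,1]<.02)&(X[...,1]>-.32)&(X[...,2]>.012)&(X[...,2]<.25)
    g=B&(I[...,1]>I[...,0]+10)&(I[...,1]>I[...,2])
    n,Q=plane(X[g],.003);print(f,'cover',len(Q),n,np.arctan2(n[1],n[0]),np.degrees(np.arcsin(n[2])),'off',n@Q.mean(0))
    yaw=np.arctan2(n[1],n[0]);y=np.array([-np.sin(yaw),np.cos(yaw),0]);u=np.cross(n,y)
    c=Q.mean(0)
    pc=lambda P,a:np.percentile((P-c)@a,[.5,99.5])
    print(' c',c,'book y',pc(Q,y),'u',pc(Q,u))
    w=B&~g&(I[...,0]>I[...,2]+25)&(I[...,0]>I[...,1]+10)&(I.max(-1)<190)&(abs(I[...,0]-X[...,0]*0)>0)
    W=X[w];k=(abs((W-c)@y)<.18);W=W[k];print(' stand n',len(W),'y',pc(W,y),'nn',pc(W,n),'u',pc(W,u))
    gr=B&~g&((X-c)@n>.004)&(abs(I[...,0]-I[...,2])<25)&((X-c)@n<.05)&(abs((X-c)@y)<.06)
    G=X[gr];print(' wire',len(G),'y',pc(G,y),'n',pc(G,n),'u',pc(G,u)); return c,n,y,u
if __name__=='__main__':
    for f in sys.argv[1:]:run(f)
E
python3 m.py top0.npz s3.npz
python3 - <<'E'
from h import *
np.set_printoptions(precision=4,suppress=True)
p,X=load('w3.npz');I=p.astype(int)
M=(X[...,2]>.12)&(abs(X[...,0]-.58)<.04)&(I.max(-1)<60)&(X[...,1]>.21)
n,Q=plane(X[M],.002);print(n,np.degrees(np.arcsin(n[2])),np.arctan2(n[1],n[0]),Q.min(0),Q.max(0))
p,X=load('s3.npz')
M=(abs(X[...,0]-.58)<.06)&(X[...,1]>.08)&(X[...,1]<.26)&(X[...,2]>.14);Q=X[M];print('side',len(Q));z=Q[:,2]
for a in np.arange(.15,.36,.02):
  k=abs(z-a)<.01
  if k.any():print(round(a,2),k.sum(),Q[k].min(0),Q[k].max(0))
E
```

```text
top0.npz cover 584 [ 0.8642 -0.0639  0.499 ] -0.07378261777589135 29.936473559971326 off 0.6209237693638023
 c [ 0.6437 -0.1389  0.1117] book y [-0.0747  0.0718] u [-0.0777  0.0782]
 stand n 1689 y [-0.139   0.1316] nn [-0.1403  0.0356] u [-0.1254  0.0709]
 wire 98 y [-0.0578  0.0329] n [0.0044 0.0255] u [-0.0819  0.0217]
s3.npz cover 529 [ 0.8638 -0.0705  0.4989] -0.0814527476233177 29.929258652358488 off 0.6214212162238971
 c [ 0.6426 -0.1546  0.1111] book y [-0.0632  0.086 ] u [-0.072   0.0758]
 stand n 1372 y [-0.1259  0.1217] nn [-0.1391  0.0345] u [-0.1212  0.0677]
 wire 100 y [-0.0501  0.0548] n [0.0042 0.0241] u [-0.08    0.0048]Traceback (most recent call last):
  File "<stdin>", line 5, in <module>
  File "h.py", line 10, in plane
    a=P[r.choice(len(P),3,False)];n=np.cross(a[1]-a[0],a[2]-a[0])
        ~~~~~~~~^^^^^^^^^^^^^^^^
  File "numpy/random/_generator.pyx", line 864, in numpy.random._generator.Generator.choice
ValueError: a must be a positive integer unless no samples are taken
```

Emit:
step_arm(motion="0 0 -3 -0.03 1;0 0 -3 -0.03 1;-3 -0.3 -1 0 1;-3.6 -0.3 0 0 1;-3.6 -0.3 0 0 1")

```text
time_s: 4.97
position: [0.5645, 0.0774, 0.383]
ee_rot: [-3.141, -0.0, 1.499]
ft_force: [1.0, -0.5, -3.9]
gripper_width: 0.0077
gripper_force: 34.8
```

Emit:
step_arm(motion="-3.6 -0.3 0 0 1;-3.6 -0.3 0 0 1;-3.6 -0.3 0 0 1;-3.6 -0.2 0 0 1;-3.6 0 0 0 1")

```text
time_s: 5.38
position: [0.5394, -0.1021, 0.3823]
ee_rot: [-3.14, -0.001, 1.497]
ft_force: [0.2, 0.5, -3.9]
gripper_width: 0.0083
gripper_force: 34.8
```

Emit:
step_arm(motion="-3.6 0 0 0 1;-3.6 0 0 0 1;-3.6 0 0 0 1;0 0 0 0 1;0 0 0 0 1")

```text
time_s: 5.8
position: [0.5318, -0.2101, 0.3815]
ee_rot: [-3.139, -0.002, 1.494]
ft_force: [-0.6, 1.6, -3.0]
gripper_width: 0.0078
gripper_force: 34.7
```

```bash
python3 - <<'E'
from h import *;from bench import env
st()
m=env.camera_model('wrist');p,d=env.camera('wrist');np.savez('w4.npz',p=p,d=d,**m);cv2.imwrite('pics/w4.png',p[:,:,::-1])
E
python3 m.py w4.npz
```

```text
t 5.8 p [ 0.5318 -0.2101  0.3815] rpy [-3.1389 -0.0017  1.4936] F [-0.6051  1.5769 -3.0348] w 0.007827305199974568 gf 34.69076156616211
w4.npz cover 3527 [ 0.8619 -0.066   0.5028] -0.07641580625947747 30.185762707544747 off 0.6219132251409333
 c [ 0.6396 -0.1342  0.1229] book y [-0.0796  0.0684] u [-0.0871  0.0628]
 stand n 9027 y [-0.1422  0.1029] nn [-0.1401  0.0329] u [-0.0924  0.0561]
 wire 667 y [-0.0598  0.0303] n [0.0053 0.0247] u [-0.0911 -0.0093]
```

View pics/w4.png

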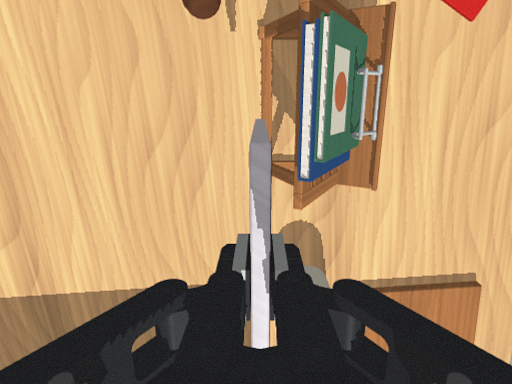

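The wrist view shows the held tablet hanging vertical (260,130 to 260,340). The stand's front lip runs from (393,5) to (375,188), and the wire's cross bar from (378,68) to (372,137). I'll refine the arm's middle and the tablet's position in the hand.

Run:
```python
from m import *
p,X=load('w4.npz');I=p.astype(int)
c,n,y,u=run('w4.npz')
B=np.zeros(p.shape[:2],bool);B[50:155,340:392]=1
a=(X-c)@np.stack([n,y,u]).T
w=B&(a[...,0]>.008)&(a[...,0]<.03)&(I.max(-1)-I.min(-1)<30)&(I.max(-1)>90)
A=a[w];print(len(A),'ypc',np.percentile(A[:,1],[1,5,50,95,99]))
h,e=np.histogram(A[:,1],np.arange(-.066,.04,.004));print(h)
# lip board ends
l=np.zeros_like(B);l[0:200,365:400]=1
l&=(I[...,0]>I[...,2]+25)&(X[...,2]>.02)
print('lip y',np.percentile(a[l][:,1],[0.5,99.5]),'n,u',np.median(a[l],0)); 
# tablet in hand: top strip / front
t=np.zeros_like(B);t[115:235,240:280]=1
t&=(X[...,2]>.15);T=X[t];s=np.array([.5318,-.2101,.3815])
yt=np.array([.076,.997,0]);nt=np.array([.997,-.076,0])
D=T-s;print('tab z',np.percentile(D[:,2],[.5,2,50,98,99.5]),'y max',np.percentile(D@yt,[98,99.5]),'n',np.percentile(D@nt,[1,50,99]))
hi=D[D@yt>.0]
for b in np.arange(.0,.07,.01):
  k=abs(D@yt-b)<.005
  if k.any():print(b,np.percentile(D[k,2],[5,95]))
p,X=load('s3.npz');q=np.array([.5804,.179,.3142]);D=X-q
M=(abs(D[...,0])<.05)&(abs(D[...,1])<.09)&(D[...,2]<-.03)&(D[...,2]>-.17);D=D[M];print(len(D),np.percentile(D[:,2],[0,1,5]))
for b in np.arange(-.17,0,.02):
  k=abs(D[:,2]-b)<.01
  if k.sum()>3:print(round(b,2),k.sum(),np.percentile(D[k],[3,97],axis=0).ravel())
```

```text
w4.npz cover 3527 [ 0.8619 -0.066   0.5028] -0.07641580625947747 30.185762707544747 off 0.6219132251409333
 c [ 0.6396 -0.1342  0.1229] book y [-0.0796  0.0684] u [-0.0871  0.0628]
 stand n 9027 y [-0.1422  0.1029] nn [-0.1401  0.0329] u [-0.0924  0.0561]
 wire 667 y [-0.0598  0.0303] n [0.0053 0.0247] u [-0.0911 -0.0093]
752 ypc [-0.0678 -0.062  -0.0168  0.0235  0.0288]
[19 74 27 22 23 29 26 23 28 28 28 24 25 30 24 29 30 25 29 27 39 74 25 18
  7  0]
lip y [-0.1423  0.1036] n,u [ 0.018   0.0217 -0.0897]
tab z [-0.1214 -0.0844  0.0231  0.0245  0.0248] y max [0.0552 0.0553] n [-0.0029  0.0014  0.0057]
0.01 [0.004  0.0057]
0.02 [0.0213 0.0243]
0.03 [0.0219 0.0243]
0.04 [0.0219 0.0243]
0.05 [-0.088   0.0241]
0.06 [-0.013   0.0228]
223 [-0.1416 -0.1401 -0.1347]
-0.13 36 [-0.0102 -0.0611 -0.1384  0.0098  0.049  -0.1211]
-0.11 41 [-0.0124 -0.0625 -0.1189  0.0105  0.0491 -0.1011]
-0.09 37 [-0.0114 -0.0648 -0.0997  0.0081  0.0322 -0.0817]
-0.07 43 [-0.0104 -0.0639 -0.0797  0.0088  0.042  -0.0615]
-0.05 42 [-0.0125 -0.0647 -0.0569  0.0095  0.0444 -0.0412]
-0.03 21 [-0.0117 -0.0624 -0.0393  0.0101  0.0446 -0.0315]
```

Emit:
step_arm(motion="1.7 2.77 0 0 1;1.7 2.77 0 0 1;1.7 2.77 0 0 1;1.7 2.77 0 0 1;0 0 0 0 1")

```text
time_s: 6.27
position: [0.6521, -0.1443, 0.3784]
ee_rot: [-3.137, -0.004, 1.502]
ft_force: [0.8, 0.9, -4.3]
gripper_width: 0.0077
gripper_force: 34.6
```

Emit:
step_arm(motion="0 0 3 0 1;0 0 3 0 1;0 0 2.6 0 1;0 0 2 0 1;0 0 0 0 1")

```text
time_s: 6.68
position: [0.6462, -0.1462, 0.2716]
ee_rot: [-3.134, -0.003, 1.499]
ft_force: [-0.4, 0.3, -4.2]
gripper_width: 0.0077
gripper_force: 34.6
```

Run:
```python
from h import *;from bench import env
st([.6476,-.1506,.2605],1.4944)
m=env.camera_model('side');p,d=env.camera('side');np.savez('s5.npz',p=p,d=d,**m);cv2.imwrite('pics/s5.png',cv2.resize(p[90:280,180:300,::-1],None,fx=3.1,fy=3.1,interpolation=cv2.INTER_CUBIC))
```

```text
t 6.6833 p [ 0.6462 -0.1462  0.2716] rpy [-3.1339 -0.0032  1.4988] F [-0.4149  0.2875 -4.2095] w 0.007723097912273444 gf 34.59029495716095
cm tool [-0.432   0.1767  1.105 ]
turn 0.004353708383764365
```

View pics/s5.png

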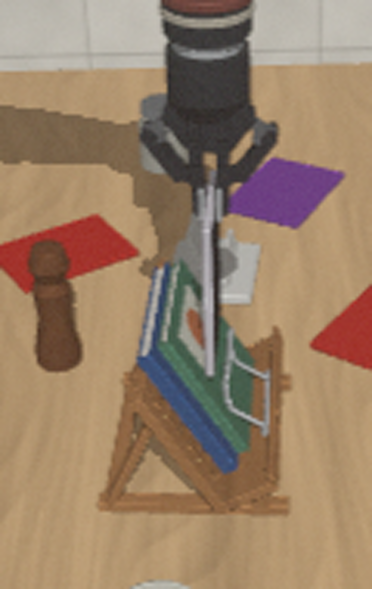

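Emit:
step_arm(motion="-0.43 0.15 1.1 0 1;0 0 0 0 1;0 0.4 0.7 0 1;0 0.4 0.7 0 1;0 0.4 0.7 0 1")

```text
time_s: 7.15
position: [0.6612, -0.1543, 0.2452]
ee_rot: [-3.141, 0.0, 1.497]
ft_force: [-4.5, -0.1, -0.4]
gripper_width: 0.0078
gripper_force: 38.5
```

Emit:
step_arm(motion="0 0.4 0.7 0 1;0 0.35 0.7 0 1;0 0 0 0 1;0 0 0 0 1")

```text
time_s: 7.48
position: [0.668, -0.1545, 0.2294]
ee_rot: [-3.138, -0.001, 1.497]
ft_force: [-4.9, -0.0, -3.6]
gripper_width: 0.0081
gripper_force: 35.8
```

Run:
```python
from h import *;from bench import env
s,R=st();p=s['position']
bot=p+np.array([.0014*.997-.004*.076,-.004-.0001,-.1405])
n=np.array([.8619,-.066,.5028]);u=np.array([-.4985,.038,.866])
cor=bot+(-.00425)*np.array([.997,-.076,0])
print('rear corner gap mm',1000*(n@cor-.6219),'s',(cor-np.array([.6822,-.1572,.0463]))@u)
```

```text
t 7.4833 p [ 0.668  -0.1545  0.2294] rpy [-3.1382 -0.0008  1.4967] F [-4.9372 -0.0352 -3.6211] w 0.008056416523862383 gf 35.84096610546112
rear corner gap mm 6.2658240336869175 s 0.045554702192983236
```

Emit:
step_arm(motion="0.1 -0.2 0 0 1;0.1 0.15 0.5 0 1;0 0.25 0.5 0 1;0 0.25 0.5 0 1;0 0.25 0.5 0 1")

```text
time_s: 7.9
position: [0.6758, -0.1532, 0.2126]
ee_rot: [3.141, 0.001, 1.497]
ft_force: [-7.1, 0.6, 5.4]
gripper_width: 0.0076
gripper_force: 41.6
```

Run:
```python
from h import *;from bench import env
s,R=st();p=s['position']
bot=p+np.array([.0014*.997-.004*.076,-.004-.0001,-.1405])
n=np.array([.8619,-.066,.5028]);u=np.array([-.4985,.038,.866])
cor=bot+(-.00425)*np.array([.997,-.076,0])
print('rear corner gap mm',1000*(n@cor-.6219),'s',(cor-np.array([.6822,-.1572,.0463]))@u)
m=env.camera_model('side');p,d=env.camera('side');np.savez('s6.npz',p=p,d=d,**m);cv2.imwrite('pics/s6.png',cv2.resize(p[120:270,200:300,::-1],None,fx=4,fy=4,interpolation=cv2.INTER_CUBIC))
```

```text
t 7.9 p [ 0.6758 -0.1532  0.2126] rpy [3.1406 0.0006 1.4966] F [-7.1011  0.6242  5.4092] w 0.007637493181464809 gf 41.64468768016377
rear corner gap mm 4.439639108111626 s 0.02707305169514474
```

View pics/s6.png

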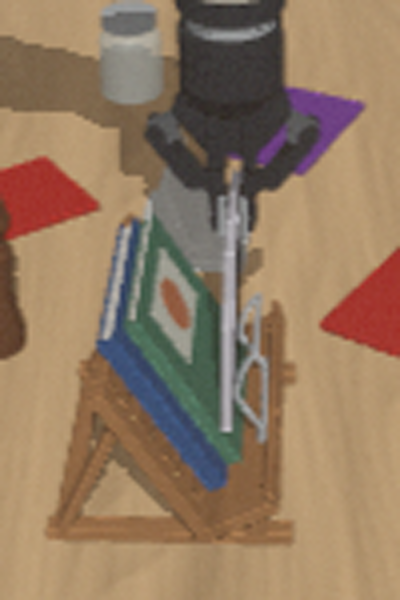

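The side view shows the foot at (225,425), behind the wire and in front of the green book, about 27 mm up the slope. I'll let go gradually, so the tablet leans back onto the book following the rear finger.

Emit:
step_arm(motion="0 0 0 0 0.6;0 0 0 0 0.6;0 0 0 0 0.6;0 -1 0 0 0.6;0 -1 0 0 0.6", grip_force=20)

```text
time_s: 8.37
position: [0.6563, -0.1518, 0.2118]
ee_rot: [3.14, 0.0, 1.497]
ft_force: [-0.6, -0.0, -0.7]
gripper_width: 0.0343
gripper_force: 0.4
```

Emit:
step_arm(motion="0 -1 0 0 0.55;0 -1 0 0 0.55;0 -1 0 0 0.55;0 -1 0 0 0.55;0 0 0 0 0.55")

```text
time_s: 8.78
position: [0.6154, -0.1487, 0.2124]
ee_rot: [3.14, 0.0, 1.497]
ft_force: [-3.1, 0.4, 2.3]
gripper_width: 0.0379
gripper_force: 1.3
```

Run:
```python
from h import *;from bench import env
st()
m=env.camera_model('side');p,d=env.camera('side');np.savez('s7.npz',p=p,d=d,**m);cv2.imwrite('pics/s7.png',cv2.resize(p[120:270,200:300,::-1],None,fx=4,fy=4,interpolation=cv2.INTER_CUBIC))
```

```text
t 8.7833 p [ 0.6154 -0.1487  0.2124] rpy [3.1402 0.0004 1.4967] F [-3.0916  0.3564  2.3189] w 0.03791981150807987 gf 1.2575951870530844
```

View pics/s7.png

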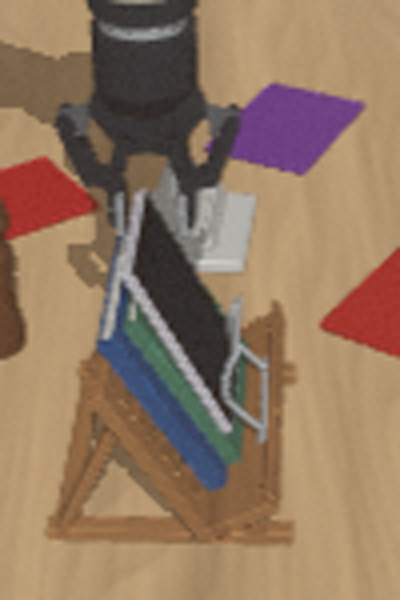

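The tablet now leans on the green book under the wire, with its top at (140,195) between the open fingers. I'll open fully, rise, and measure.

Emit:
step_arm(motion="0 0 0 0 0.3;0 0 -0.5 0 0.2;0 0 -1 0 0.2;0 0 -3 0 0.2;0 0 -3 0 0.2")

```text
time_s: 9.25
position: [0.6157, -0.1484, 0.2868]
ee_rot: [-3.14, -0.001, 1.497]
ft_force: [0.0, -0.7, 0.5]
gripper_width: 0.0683
gripper_force: 0.0
```

Emit:
step_arm(motion="3.5 0 -3 0 1;3.5 0 0 0 1;3.5 0 0 0 1;0 0 0 0 1;0 0 0 0 1")

```text
time_s: 9.67
position: [0.6242, -0.0456, 0.3147]
ee_rot: [3.14, 0.0, 1.5]
ft_force: [0.6, -1.2, -0.6]
gripper_width: 0.0075
gripper_force: 0.0
```

```bash
cat > t.py <<'E'
from h import *;from bench import env;import sys
f=sys.argv[1];s,R=st()
z=dict(np.load('s7.npz'))
for cam in sys.argv[2:]:
    m=env.camera_model(cam);p,d=env.camera(cam);np.savez(f+cam+'.npz',p=p,d=d,**m)
    p,X=load(f+cam+'.npz');I=p.astype(int)
    n0=np.array([.8642,-.066,.501]);u0=np.array([-.4985,.038,.866]);y0=np.array([.076,.997,0]);o=np.array([.6822,-.1572,.0463])
    a=(X-o)@np.stack([n0,y0,u0]).T
    k=(abs(a[...,0]-.008)<.015)&(abs(a[...,1])<.09)&(a[...,2]>-.01)&(a[...,2]<.22)
    b=k&(I.max(-1)<60)&(a[...,2]>.03)
    n,Q=plane(X[b],.003);A=(Q-o)@np.stack([n0,y0,u0]).T
    print(cam,len(Q),'yaw',np.arctan2(n[1],n[0]),'lean',np.degrees(np.arcsin(n[2])),'screen n,y,s lo/hi mm',1000*np.percentile(A,[1,99],axis=0),)
    t=k&(a[...,0]>.0)&(I.min(-1)>75)&(I.max(-1)-I.min(-1)<35)&(a[...,2]>.14)
    T=a[t];print(' grey',len(T),1000*np.percentile(T,[1,50,99],axis=0))
    uu=np.array([ [A[abs(A[:,1]-c)<.006,2].max()*1000 for c in (-.045,-.02,0,.02,.045)]]);print(' screen top at y',uu)
E
python3 t.py a wrist top
```

```text
t 9.6667 p [ 0.6242 -0.0456  0.3147] rpy [3.1398 0.0001 1.4998] F [ 0.6237 -1.2296 -0.5811] w 0.007520358017772762 gf 0.0
wrist 2708 yaw -0.07623488385255998 lean 29.956425449012567 screen n,y,s lo/hi mm [[  8.2125 -53.9072  31.9133]
 [  9.7638  54.2013 172.3861]]
 grey 135 [[  0.4944 -57.5096 140.3688]
 [  6.5196  57.9496 151.7121]
 [  9.1038  58.8478 182.836 ]]
 screen top at y [[174.38   161.8123 161.3528 160.4575 159.4175]]
top 252 yaw -0.07457922593960203 lean 29.8621621645225 screen n,y,s lo/hi mm [[  4.8603 -53.9588  36.5496]
 [ 10.2939   0.1652 183.5628]]
 grey 60 [[  0.4899 -58.3573 150.608 ]
 [  5.347  -29.5432 188.5787]
 [  9.0499   7.7395 197.31  ]]Traceback (most recent call last):
  File "t.py", line 15, in <module>
    uu=np.array([ [A[abs(A[:,1]-c)<.006,2].max()*1000 for c in (-.045,-.02,0,.02,.045)]]);print(' screen top at y',uu)
                   ~~~~~~~~~~~~~~~~~~~~~~~~~~~^^
    return umr_maximum(a, axis, None, out, keepdims, initial, where)
ValueError: zero-size array to reduction operation maximum which has no identity
```

Emit:
step_arm(motion="-3.55 -0.82 0 0 1;-3.55 -0.82 0 0 1;-3.55 -0.82 0 0.005 1;0 0 0 0 1;0 0 3 0 1")

```text
time_s: 10.18
position: [0.592, -0.1562, 0.2887]
ee_rot: [3.134, 0.003, 1.487]
ft_force: [1.9, 0.4, 1.3]
gripper_width: 0.0002
gripper_force: 0.0
```

Emit:
step_arm(motion="0 0 3 0 1;0 0 1.5 0 1;0 0 0 0 1;0 0 0 0 1")

```text
time_s: 10.52
position: [0.5905, -0.1525, 0.2382]
ee_rot: [-3.14, -0.001, 1.49]
ft_force: [-1.0, -0.2, 1.1]
gripper_width: -0.0001
gripper_force: 0.0
```

```bash
python3 -c "
from h import *
st([.592,-.150,.217],1.4944)"
```

```text
t 10.5167 p [ 0.5905 -0.1525  0.2382] rpy [-3.1403 -0.0006  1.4904] F [-0.9941 -0.1689  1.0805] w -0.00010712984076996145 gf 0.0
cm tool [0.2644 0.1341 2.1163]
turn -0.004034687578678309
```

Emit:
step_arm(motion="0.25 0.15 0.8 0 1;0 0 0.5 0 1;0 0 0.3 0 1;0 0.1 0.3 0 1;0 0 0 0 1")

```text
time_s: 10.93
position: [0.5938, -0.1494, 0.219]
ee_rot: [-3.141, -0.0, 1.492]
ft_force: [-0.1, 0.5, 0.2]
gripper_width: -0.0001
gripper_force: 0.0
```

Emit:
step_arm(motion="0 0.15 0.3 0 1;0 0.15 0.25 0 1;0 0.15 0.25 0 1;0 0 0 0 1")

```text
time_s: 11.27
position: [0.5984, -0.1498, 0.2109]
ee_rot: [-3.141, -0.0, 1.492]
ft_force: [-0.0, -0.4, 0.4]
gripper_width: -0.0003
gripper_force: 0.0
```

Emit:
step_arm(motion="0 0.12 0.22 0 1;0 0.12 0.22 0 1;0 0 0 0 1")

```text
time_s: 11.52
position: [0.6008, -0.15, 0.2066]
ee_rot: [3.142, -0.0, 1.492]
ft_force: [-0.3, -0.4, -0.5]
gripper_width: -0.0004
gripper_force: 0.0
```

Run:
```python
from h import *;from bench import env
st()
p,d=env.camera('side');cv2.imwrite('pics/s8.png',cv2.resize(p[120:270,200:300,::-1],None,fx=4,fy=4,interpolation=cv2.INTER_CUBIC))
```

```text
t 11.5167 p [ 0.6008 -0.15    0.2066] rpy [ 3.1416 -0.0002  1.4918] F [-0.2735 -0.4296 -0.466 ] w -0.0004296384824868058 gf 0.016295726532007393
```

View pics/s8.png

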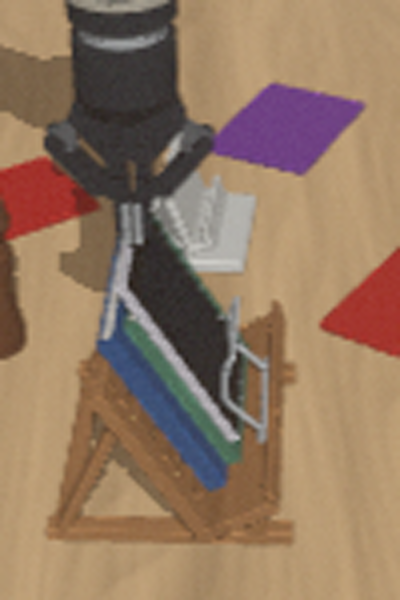

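The wire holds the tablet flat on the book. Its foot corner has slid down to (236,440), and the fingertip at (135,243) is just at the middle of the top edge. I'll keep pressing down the slope.

Emit:
step_arm(motion="0 0.12 0.2 0 1;0 0.12 0.2 0 1;0 0 0 0 1")

```text
time_s: 11.82
position: [0.6031, -0.1502, 0.2025]
ee_rot: [-3.141, -0.0, 1.492]
ft_force: [0.4, 0.2, -0.0]
gripper_width: 0.0001
gripper_force: 0.0
```

Emit:
step_arm(motion="0 0.1 0.15 0 1;0 0.1 0.15 0 1;0 0 0 0 1")

```text
time_s: 12.07
position: [0.6051, -0.1503, 0.1996]
ee_rot: [-3.141, -0.0, 1.492]
ft_force: [-0.1, -0.2, -0.4]
gripper_width: 0.0003
gripper_force: 0.0
```

Emit:
step_arm(motion="0 0.05 0.2 0 1;0 0.05 0.2 0 1;0 0 0 0 1")

```text
time_s: 12.32
position: [0.6066, -0.1506, 0.1962]
ee_rot: [3.14, 0.0, 1.492]
ft_force: [0.9, -0.7, 2.4]
gripper_width: 0.0002
gripper_force: 1.0
```

Emit:
step_arm(motion="0 0 0.15 0 1;0 0 0.15 0 1;0 0 0 0 1")

```text
time_s: 12.57
position: [0.6074, -0.1508, 0.1943]
ee_rot: [3.138, 0.001, 1.492]
ft_force: [4.2, -0.5, 6.9]
gripper_width: 0.0003
gripper_force: 3.1
```

Emit:
step_arm(motion="0 0.06 0.15 0 1;0 0.06 0.15 0 1;0 0 0 0 1")

```text
time_s: 12.82
position: [0.6089, -0.151, 0.1916]
ee_rot: [3.137, 0.001, 1.492]
ft_force: [5.6, -1.1, 8.3]
gripper_width: 0.0001
gripper_force: 3.6
```

```bash
python3 t.py b wrist
```

```text
t 12.8167 p [ 0.6089 -0.151   0.1916] rpy [3.1371 0.001  1.4919] F [ 5.6432 -1.1435  8.3123] w 0.00010474579304647529 gf 3.554627050179988
wrist 10278 yaw -0.07016844408744788 lean 29.426870185606813 screen n,y,s lo/hi mm [[  8.5007 -53.2047  32.984 ]
 [ 14.4968  54.1362 216.3121]]
 grey 2813 [[  0.6776 -57.0797 142.6176]
 [  7.6991  27.1689 163.7432]
 [ 22.4611  57.8021 194.3822]]
 screen top at y [[159.6493 124.8232 180.8087 219.7455 161.7018]]
```

Emit:
step_arm(motion="0 0.05 0.12 0 1;0 0.05 0.12 0 1;0 0 0 0 1")

```text
time_s: 13.12
position: [0.6095, -0.151, 0.1906]
ee_rot: [3.137, 0.001, 1.492]
ft_force: [-1.1, 1.1, 17.3]
gripper_width: -0.0002
gripper_force: 8.2
```

Emit:
step_arm(motion="0 0.03 0.1 0 1;0 0.03 0.1 0 1;0 0 0 0 1")

```text
time_s: 13.37
position: [0.6097, -0.1509, 0.1903]
ee_rot: [3.137, 0.002, 1.492]
ft_force: [-7.2, 3.3, 27.2]
gripper_width: -0.0002
gripper_force: 14.0
```

The force climbs while the finger stays put, so the tablet is on the ledge. I'll back off and check.

Emit:
step_arm(motion="0 0 -0.4 0 1;0 0 -1 0 1;0 0 -3 0 1;0 0 -3 0 1;0 0 -3 0 1")

```text
time_s: 13.78
position: [0.6082, -0.1503, 0.2903]
ee_rot: [-3.14, -0.001, 1.492]
ft_force: [0.3, -0.2, 1.3]
gripper_width: 0.0
gripper_force: 0.0
```

Emit:
step_arm(motion="3.5 0 0 0 1;3.5 0 0 0 1;3.5 0 0 0 1;0 0 0 0 1;0 0 0 0 1")

```text
time_s: 14.2
position: [0.617, -0.0443, 0.2896]
ee_rot: [-3.141, -0.0, 1.495]
ft_force: [-0.5, -0.9, 0.2]
gripper_width: 0.0001
gripper_force: 0.0
```

```bash
python3 t.py c wrist
python3 - <<'E'
from h import *
z=np.load('cwrist.npz');a=z['p'];m=np.load('w4.npz')
import bench
p,d=bench.env.camera('side')
A=cv2.resize(p[130:270,190:300,::-1],(471,600),interpolation=cv2.INTER_CUBIC)
cv2.imwrite('pics/c.png',np.hstack([A,cv2.resize(a[180:384,190:360,::-1],(320,384)) if 0 else cv2.copyMakeBorder(cv2.resize(a[:,:,::-1],(320,240)),0,360,0,0,cv2.BORDER_CONSTANT)]))
E
```

```text
t 14.2 p [ 0.617  -0.0443  0.2896] rpy [-3.1411 -0.0001  1.4947] F [-0.5283 -0.8941  0.2252] w 6.761914761518409e-05 gf 0.0
wrist 1595 yaw -0.0759721926820052 lean 30.05225965714401 screen n,y,s lo/hi mm [[  8.3146 -44.4374  30.8914]
 [  9.5378  54.5406 157.7201]]
 grey 169 [[  3.3395 -42.1976 159.0825]
 [  7.6979 -28.4266 162.5082]
 [  9.1351 -13.2455 163.9812]]
 screen top at y [[158.5019 158.9407  87.9338  96.6751 128.5159]]
```

View pics/c.png

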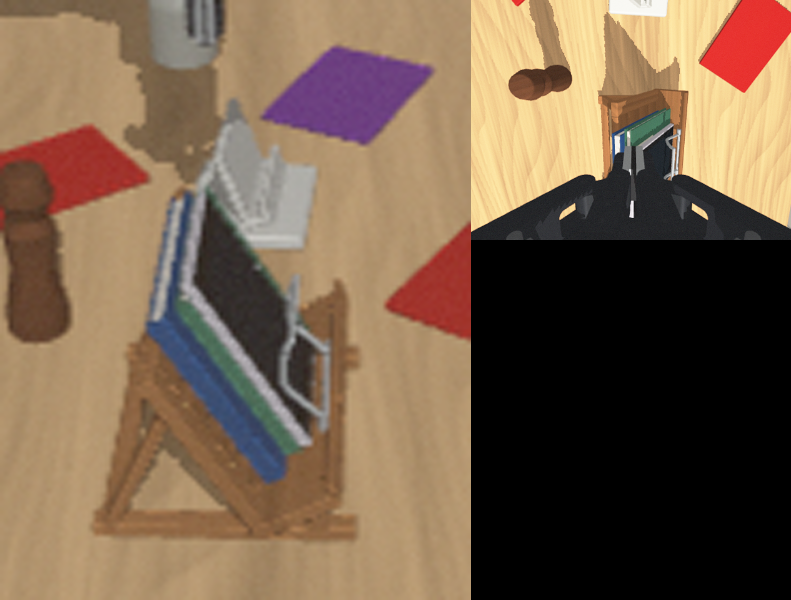

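The tablet stands home under the wire, with its screen out and leaning 30°. One last squareness check from the clear side.

Emit:
step_arm(motion="0 0 -3.5 0 1;-3.5 -1 -3.5 0 1;-3.5 -1.5 0 0 1;-3.5 -1.5 0 0 1;-3.5 -1.5 0 0 1")

```text
time_s: 14.72
position: [0.5524, -0.1778, 0.3539]
ee_rot: [3.141, 0.001, 1.491]
ft_force: [0.5, -1.1, -1.2]
gripper_width: 0.0001
gripper_force: 0.0
```

Emit:
step_arm(motion="-3.5 -1 0 0 1;-3.5 0 0 0 1;-3 0 0 0 1;0 0 0 0 1;0 0 0 0 1")

```text
time_s: 15.13
position: [0.5344, -0.2769, 0.3526]
ee_rot: [-3.14, -0.001, 1.487]
ft_force: [0.5, -0.3, 0.2]
gripper_width: -0.0001
gripper_force: 0.0
```

```bash
python3 t.py d wrist
python3 - <<'E'
from h import *
p,X=load('dwrist.npz');I=p.astype(int)
n0=np.array([.8642,-.066,.501]);u0=np.array([-.4985,.038,.866]);y0=np.array([.076,.997,0]);o=np.array([.6822,-.1572,.0463])
a=(X-o)@np.stack([n0,y0,u0]).T
b=(abs(a[...,0]-.009)<.003)&(abs(a[...,1])<.07)&(a[...,2]>.01)&(a[...,2]<.18)&(I.max(-1)<60)
A=a[b]*1000
S=np.arange(80,156,8);print('y hi',[round(np.percentile(A[abs(A[:,2]-s)<4,1],98.5),1) for s in S]);print('y lo',[round(np.percentile(A[abs(A[:,2]-s)<4,1],1.5),1) for s in S])
Y=np.arange(-48,49,12);print('s top',[round(np.percentile(A[abs(A[:,1]-c)<4,2],99),1) for c in Y]);print('s bot',[round(np.percentile(A[abs(A[:,1]-c)<4,2],1),1) for c in Y])
E
```

```text
t 15.1333 p [ 0.5344 -0.2769  0.3526] rpy [-3.1403 -0.0008  1.4873] F [ 0.4753 -0.2536  0.1546] w -0.00013463418868433707 gf 0.0
wrist 3161 yaw -0.07707267680698926 lean 30.027472837369498 screen n,y,s lo/hi mm [[  8.6418 -54.7079  31.9363]
 [  9.7168  38.7392 157.393 ]]
 grey 1047 [[  0.7942 -59.1159 148.1182]
 [  5.8072 -18.5601 162.74  ]
 [  9.3081  19.1576 164.6885]]
 screen top at y [[158.7708 158.9453 158.799  159.2109  68.2797]]
y hi [np.float64(36.2), np.float64(33.8), np.float64(32.9), np.float64(30.9), np.float64(29.3), np.float64(27.4), np.float64(25.8), np.float64(24.3), np.float64(22.2), np.float64(20.4)]
y lo [np.float64(-53.9), np.float64(-54.0), np.float64(-54.1), np.float64(-54.1), np.float64(-54.1), np.float64(-54.4), np.float64(-54.0), np.float64(-54.5), np.float64(-54.5), np.float64(-54.7)]
s top [np.float64(157.3), np.float64(157.4), np.float64(157.4), np.float64(157.2), np.float64(157.1), np.float64(157.0), np.float64(152.3), np.float64(98.9), np.float64(44.6)]
s bot [np.float64(13.9), np.float64(19.5), np.float64(15.4), np.float64(12.2), np.float64(13.3), np.float64(13.2), np.float64(12.8), np.float64(12.9), np.float64(24.2)]
```

The edges are square to within about 0.5°, centred to within 1 mm, and flat on the book. The robot is clear of everything, so I'm handing in.

```bash
python3 -c "
from bench import env
print(env.close_job())"
```

```text
the job is handed in; nothing more can be done
None
```

The tablet is out of its cradle and tucked under the page arm on the ledge, screen to the cook's side, flat on the front book, square to about 0.5° and centred to about 1 mm. I let go before pressing it home, and handed the job in at about 15 s; I saw nothing knocked but did not re-measure the books, mug, mill or jar, and no verdict came back.

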